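# Shut the mixing tub and engage its keyed drive shaft

## Robot

A 6-joint arm with a two-finger parallel gripper is mounted at the origin on the work surface. World frame = base frame: x ahead of the robot, y to its left, z up, the work surface at z = 0. Lengths are in m, angles in rad, forces in N, time in s.
With the tool pointing down it reaches from about 0.25 to 0.8 m from the base axis. Payload 3.9 kg.
Tool frame: the origin (TCP) lies midway between the tips of the shut fingers; the grasp point (between the pads) lies 19 mm behind it (env.grip_depth is the distance from the TCP to the grasp point, in m); z points along the fingers, y is the direction in which the jaws open and shut (so a half turn about z gives the same grasp; the last joint's range is limited). The gripper opens to 85 mm and grips with 20 to 120 N. Pads are 22 mm wide; open, the fingers measure 114 mm over their backs; the gripper's body (76 mm by 85 mm) begins 54 mm behind the grasp point. The pads swing forward as they close: fully open they stand 13 mm farther back than shut.
Start: joints at [-1.286, 0.26, -0.138, 1.173, 0, 1.571], TCP at [0.148, -0.504, 0.231] pointing down, gripper open.
Joint ranges: [-2.78, 2.78], [-0.83, 1.72], [-1.28, 1.37], [-1.9, 2.12], [-1.57, 1.48], [-3.14, 3.14]. Speed limits (rad/s): [2.57, 2.57, 3.14, 3.14, 3.14, 3.14].

## Interface

Orientations are given as a rotation vector (axis times angle).
In Python, from rig import env, capture gives the robot as it stands. The module is installed in compiled form; this text tells all that it offers.
- The arm moves only by the tool move_arm, never from a script. Its argument "moves" is text: rows parted by semicolons, each of 4 numbers parted by spaces: the shift along the world's x, y, z in mm, then the turn about the world's z in rad. A call has exactly 8 rows; each row is the pose to reach, as a shift and turn from the pose commanded when the call began; what a row does not reach only later rows make up. A row lasts 1/12 s, in which the tool goes at most 41.7 mm and 7.16 degrees, less where a joint would pass 70% of its speed; a pose out of reach is approached as far as the arm can. A call with a gripper value outside its range is refused whole. "gripper" is the closure, from -1 (fully open) to 1 (shut), so that 0 is half open, set as the call begins (left out, the last holds). The fingers move at their own pace and stop on an object; "force" is the grip in N (left out, the last holds). Time passes only in rows, so rows that repeat a pose let the fingers close, or fill a call up. It gives the time, the measured TCP pose, the force and the opening at its end, in the units of the state.
- env.state(): the state, without advancing time (a new reading comes with each control period).
- capture(name): name is "side" or "top" or "wrist"; returns a dict with "color" (400x640x3 uint8, blue, green, red), "depth" (400x640 float32, m along the optical axis (not along the pixel's ray), 0 where there is no reading), "vfov" (degrees; the focal length in pixels is half the picture's height over the tangent of half this angle, whatever the lens; pixels are square), "cx", "cy" (the principal point, pixels), "R" (3x3) and "t" (3): a world point X has camera coordinates R X + t; the wrist camera has in their place "hand_eye" (4x4, takes a point from camera to tool coordinates, whose origin is the TCP and whose axes are the flange's). Camera axes: x right, y down, z forward; pixel columns grow to the right and rows downward; lengths in m; the calibration is good to about 2 mm. The wrist camera is an equidistant fisheye: a pixel r from the principal point sees the ray r / f radians off the axis. A picture is of the moment at which its call begins: read the wrist's pose just before it.
- env.sign_off(): hands the job in, once; it reports no verdict.
The state is a dict: "time": time; "joint_pos": joint angles; "qd": joint speeds; "effort": joint torques, N m; "tcp_pos": TCP position; "tool_rot": TCP orientation; "ft_force": force on the tool from outside, world axes, zero at the start; "torque": the same for the moment, N m; "gripper_width": opening from 0.0 (shut) to 1.0 (fully open).
Only numpy, scipy, OpenCV 4.12 (cv2) and the standard library are available. Lean on these libraries where they do the work, as an engineer would, in place of code of your own. Each camera call takes 0.05 s, during which the arm holds its last target. There are 200 camera calls.

## Task

Lower the mixing tub's lid shut, then take the T-handled shaft from its stand and push it into the hub on the lid, turned so that its key slips into the keyway, until its collar sits on the hub. The hub's spring pushes back: the job finishes with you still holding the shaft pressed fully home, without letting go. Leave the jars, the jug and the spatula where they are.

Things in the scene. Friction and masses are not known exactly. Their poses are not given: they have to be found in the camera images.
- lid_tab (a point): grab tab at the free front edge of the tub's white lid: a point on its outer (upper) face, on the lid's midline, 219 mm from the hinge line; x points along the lid to the hinge, y along the hinge, z out of the outer face. Tab 80 mm wide, from 205 to 235 mm from the hinge. Lid plate 205 x 190 x 8 mm, its underside in the hinge's plane. Shut, this point is 88 mm above the table
- lid_hinge (a point): middle of the lid's hinge line, at the rear top edge of the tub, 80 mm above the table (fixed); x points away from the tub's front, y along the hinge, z up. The tub is an open steel box 200 x 190 x 80 mm, fixed to the table, reaching 200 mm from the hinge line in -x
- lid (a joint): opening of the lid about the hinge, rad: 0 shut flat on the tub, growing as the free edge rises (starts about 0.5 to 0.95). The hinge is stiff (friction 0.9 Nm): the lid stays where it is left and is shut by pushing down on the outer face near the tab, with a few newtons
- hub_mouth (a point): centre of the mouth of the hub's bore; z points out of the bore, x from the axis to the keyway. Bore 21 mm wide; keyway 9 mm wide, reaching 19.5 mm from the axis; both 48 mm deep. With the lid shut the mouth is level and 136 mm above the table
- hub: octagonal aluminium boss, 60 mm across and 48 mm tall, on the lid's outer face, on the lid's midline 100 mm from the hinge. Origin at the centre of its foot, same axes as hub_mouth. The keyway points to within 0.5 rad of straight at the hinge; stiff friction (0.4 Nm) keeps the hub from turning
- shaft: loose steel shaft with a black T-handle, 0.18 to 0.34 kg, 98 mm long. Origin at the centre of its lower tip, z up the shaft, x towards its key. 18 mm in diameter, nose tapered; key 6 mm wide, reaching 17 mm from the axis, from 15 to 39 mm above the tip. At the start it hangs upright in the stand, x within 0.6 rad of world +x
- shaft_handle (a point): centre of the T-handle's bar, 88 mm above the shaft's tip, same axes as the shaft. The bar is 75 mm long (y), 22 mm thick (x), 20 mm high: grip it across its thickness from above
- shaft_collar (a point): centre of the underside of the shaft's collar, 42 mm above the tip, same axes as the shaft; fully home it lies on the hub's mouth. Collar 54 mm across, 6 mm thick, with a 10 mm wide pointer tooth right above the key, reaching 37 mm from the axis, which shows the key's direction from above
- stand: white plastic block 85 x 85 x 70 mm, fixed to the table, with a 40 mm wide round hole through it in which the shaft hangs by its collar. Origin at the centre of its underside
- plunger (a joint): spring plunger in the hub's bore, m pressed down: 0 when free, its top then 28 mm below the hub's mouth; about 0.014 with the shaft fully home (travel 0.018). The spring takes 5 N to start and about 10 N with the shaft home; it lifts the shaft out again by some 14 mm if the pushing stops
- jar1: glass dessert jar with set chocolate in it, 66 mm across, 62 mm tall, loose, upright; a bystander to be left alone. Origin at the centre of its underside
- jar2: glass dessert jar with set cream in it, 66 mm across, 62 mm tall, loose, upright; a bystander to be left alone. Origin at the centre of its underside
- jar3: glass dessert jar with set chocolate in it, 66 mm across, 62 mm tall, loose, upright; a bystander to be left alone. Origin at the centre of its underside
- jar4: glass dessert jar with set cream in it, 66 mm across, 62 mm tall, loose, upright; a bystander to be left alone. Origin at the centre of its underside
- jug: white plastic mug-shaped measuring jug, 90 mm across, 95 mm tall, with a handle on its side, loose; a bystander to be left alone. Origin at the centre of its underside
- spatula: spatula 240 mm long lying flat on the table, loose; a bystander to be left alone. Its origin is at the underside, x along its length
Not all that is in view belongs to the job. What is shaped like the shaft but purple or turquoise is not meant.

How it is judged:
By the outcome, as a careful person would: the job done as asked, in the order asked, and still so for the second after the job is handed in, while the arm keeps its last pose, push and grip.
It also fails if it takes over 64 s, if anything falls off the work surface, if the arm or the gripper's body presses on something with over 40 N, if the wrist force passes 120 N, or if a joint passes its speed limit or range.

## Working session

There is one attempt and no reset: what is moved stays moved. The work goes in short steps, Python scripts to look and compute and a tool call to move; the robot and the scene stay as the last step left them, time stands still between calls to the robot, and variables do not carry over. Pictures are saved under pics/ and viewed, about 8 in all and at most 12, crops included, and the job is handed in when it is done.

Besides the shell and the picture viewer there is one more tool, called after "Request:" by a JSON object that holds its "method" and its "body". move_arm: Moves the arm, as the interface text tells. Its arguments: {"type":"object","properties":{"moves":{"type":"string"},"gripper":{"type":"number"},"force":{"type":"number"}},"required":["moves"]}

```bash
mkdir -p pics; cat > h.py <<'E'
import numpy as np, cv2
from rig import env, capture
from scipy.spatial.transform import Rotation as Ro
def cloud(c):
    d=c["depth"];f=200/np.tan(np.radians(c["vfov"])/2)
    v,u=np.mgrid[0:400,0:640]
    P=np.stack([(u-c["cx"])/f*d,(v-c["cy"])/f*d,d],-1)
    W=(P-c["t"])@c["R"]   # R^T (P-t)
    W[d==0]=np.nan
    return W
def ray(c,u,v,z):
    f=200/np.tan(np.radians(c["vfov"])/2)
    d=np.array([(u-c["cx"])/f,(v-c["cy"])/f,1])@c["R"]
    o=-c["t"]@c["R"]
    return o+d*(z-o[2])/d[2]
E
python3 - <<'E'
from h import *
import pickle
s=env.state();print({k:np.round(v,3) for k,v in s.items()},env.grip_depth)
for n in("top","side"):
    c=capture(n);pickle.dump(c,open(n+".pkl","wb"));cv2.imwrite(f"pics/{n}0.png",c["color"]);print(n,c["vfov"],c["cx"],c["cy"],np.round(-np.array(c["t"])@c["R"],3),(c["depth"]>0).mean())
E
```

```text
{'time': np.float64(0.0), 'joint_pos': array([-1.286,  0.261, -0.139,  1.173, -0.   ,  1.571]), 'qd': array([ 0.001, -0.002, -0.   , -0.001, -0.002,  0.001]), 'effort': array([-1.0000e-03, -4.0567e+01,  2.5392e+01,  1.9000e-02, -0.0000e+00,
        0.0000e+00]), 'tcp_pos': array([ 0.147, -0.503,  0.23 ]), 'tool_rot': array([-3.108, -0.446,  0.   ]), 'ft_force': array([-0.954,  0.682,  0.239]), 'torque': array([ 0.058, -0.032,  0.011]), 'gripper_width': np.float64(0.998)} 0.0187
top 53.64016494687112 318.07514874011713 194.786432226359 [0.351 0.019 1.111] 0.99583203125
side 42.48142604414701 323.7064712125885 202.2382190043359 [-0.342  0.843  0.921] 0.99604296875
```

View pics/top0.png

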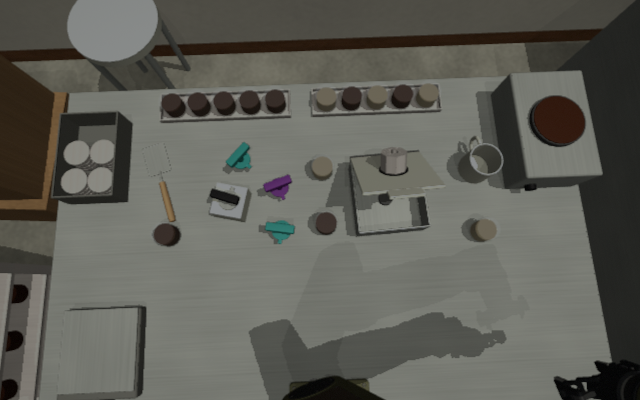

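View pics/side0.png

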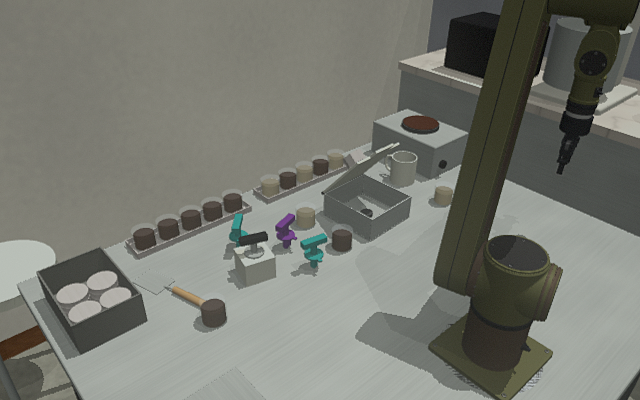

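```bash
python3 - <<'E'
from h import *
import pickle
c=pickle.load(open("top.pkl","rb"));W=cloud(c)
def sh(n,v0,v1,u0,u1,st):
    print(n)
    for v in range(v0,v1,st): print(v,' '.join("%4d,%4d,%3d"%tuple(np.nan_to_num(W[v,u]*1000)) for u in range(u0,u1,st)))
sh("tub",144,242,346,450,8)
sh("stand",180,226,206,256,5)
im=c["color"]
a=cv2.resize(im[135:245,335:455],None,fx=5,fy=5,interpolation=cv2.INTER_CUBIC)
s=pickle.load(open("side.pkl","rb"))["color"]
b=cv2.resize(im[175:230,200:260],None,fx=6,fy=6,interpolation=cv2.INTER_CUBIC)
cv2.imwrite("pics/a.png",a);
print(a.shape)
E
```

```text
tub
144  747, -83, -1  745,-106,  2  743,-129,  5  743,-154,  0  743,-177,  0  742,-201,  0  740,-224,  1  740,-249, -1  738,-272,  0  736,-295,  4  736,-319,  1  735,-343,  0  734,-367,  1
152  722, -81,  0  719,-104,  6  719,-128,  1  719,-152,  0  718,-176,  0  652,-161,195  657,-184,178  649,-198,201  684,-246, 90  682,-267, 94  710,-316,  3  710,-340,  1  709,-363,  1
160  697, -80,  0  664, -92,104  662,-113,106  660,-133,112  659,-154,111  630,-157,203  627,-175,210  628,-196,203  650,-234,127  649,-255,128  647,-274,133  686,-338,  0  684,-360,  3
168  672, -78,  1  633, -87,135  629,-106,145  629,-127,143  626,-146,151  614,-159,188  612,-177,194  611,-196,192  619,-223,163  616,-242,168  615,-261,169  662,-336, -1  660,-357,  4
176  648, -77,  1  646,-100,  4  599,-100,179  597,-119,183  595,-138,186  593,-157,190  592,-175,192  592,-195,189  588,-212,201  588,-231,200  585,-248,206  585,-267,205  635,-354,  4
184  624, -75,  1  604, -90, 79  571, -95,212  569,-113,214  568,-131,217  567,-150,216  565,-167,222  564,-185,225  562,-203,229  561,-221,230  559,-238,233  557,-25
[... 2081 characters left out ...]
564, 281, 72  563, 266, 76  562, 253, 76  561, 239, 78  561, 226, 77  561, 214, 72  566, 205, 45  574, 198,  2
210  566, 327,  0  551, 293, 74  551, 280, 73  550, 267, 73  549, 253, 76  549, 240, 72  548, 227, 71  548, 214, 69  556, 208, 26  560, 199,  1
215  550, 325,  4  550, 312,  2  544, 289, 36  539, 271, 56  536, 253, 74  536, 241, 70  534, 226, 76  534, 214, 73  544, 210, 15  545, 198,  4
220  537, 326,  0  536, 311,  3  535, 298,  1  535, 284,  1  534, 269,  3  534, 256,  0  532, 240,  5  528, 222, 28  531, 213,  3  531, 199,  2
225  522, 325,  4  522, 312,  2  521, 297,  4  521, 284,  1  520, 270, -1  520, 256, -1  518, 241,  5  518, 227,  0  517, 213,  2  516, 198,  5
(550, 600, 3)
```

View pics/a.png

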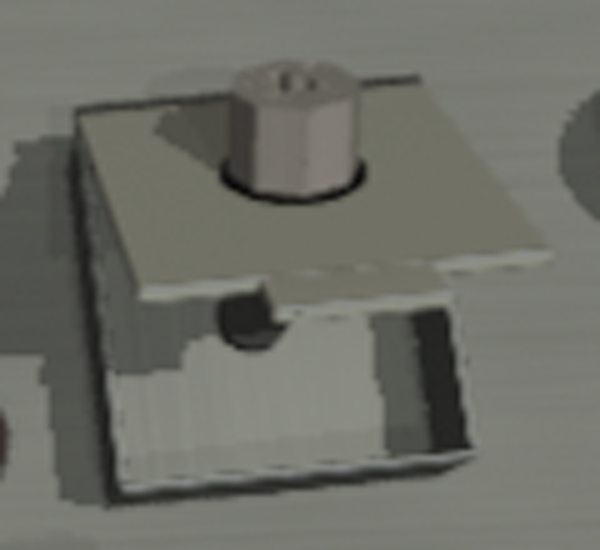

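```bash
python3 - <<'E'
from h import *
import pickle
c=pickle.load(open("top.pkl","rb"));W=cloud(c)
# lid plane from plate region right & left of hub
pts=np.concatenate([W[165:188,360:378].reshape(-1,3),W[180:190,365:425].reshape(-1,3),W[165:188,412:430].reshape(-1,3)])
pts=pts[pts[:,2]>.1]
for _ in range(4):
    m=np.median(pts,0) if _==0 else pts.mean(0)
    n=np.linalg.svd(pts-pts.mean(0))[2][2] if len(pts)<3000 else None
    n*=np.sign(n[2]); r=(pts-pts.mean(0))@n; pts=pts[abs(r)<max(.004,2*r.std())]
print(len(pts),r.std(),n,"angle",np.arccos(n[2]),"yaw",np.arctan2(n[1],n[0]))
ya=np.arctan2(n[1],n[0]);th=np.arccos(n[2]);p0=pts.mean(0)
# front tub rim & side rim -> yaw check
X=np.array([np.cos(ya),np.sin(ya)])
# hinge: underside plane at z=.08 : face plane offset 8mm
# point on hinge line: s along X with n.(p-p0)=-.008 at z=.08
k=(-.008-n[2]*(.08-p0[2]))/np.hypot(n[0],n[1]); 
sh=p0[:2]@X+k; print("hinge x' coordinate",sh)
Y=np.array([-X[1],X[0]])
A=W[145:240,345:450].reshape(-1,3);on=abs((A-p0)@n)<.006
A=A[on&(A[:,2]>.09)]
print("lid y' extents",np.percentile(A[:,:2]@Y,[.5,2,50,98,99.5]))
f=np.array([ -np.cos(th),np.sin(th)])
al=(A[:,:2]@X-sh)*-np.cos(th)+(A[:,2]-.08)*np.sin(th)
print("along extents",np.percentile(al,[1,50,99]))
tb=A[al>.210];print("tab",len(tb),tb.mean(0),(np.percentile(tb[:,:2]@Y,[2,98])))
yl=np.percentile(tb[:,:2]@Y,[2,98]).mean()
H=sh*X+yl*Y;print("hinge",H,"X",X,"Y",Y)
for t in(th,.6,.4,.2,0):
    q=H-X*.219*np.cos(t)+X*.008*np.sin(t);print("tab at",t,q,.08+.219*np.sin(t)+.008*np.cos(t))
B=W[183:210,205:245].reshape(-1,3);B=B[(B[:,2]>.112)&(B[:,2]<.14)]
v=np.linalg.svd(B[:,:2]-B[:,:2].mean(0))[2][0];print("bar",len(B),B.mean(0),v,(B[:,:2].min(0)+B[:,:2].max(0))/2)
E
```

```text
1418 0.0008117711345735155 [0.75680178 0.03966949 0.65243958] angle 0.8599972169972602 yaw 0.052369351697705686
hinge x' coordinate 0.6683102435029739
lid y' extents [-0.30806336 -0.3052124  -0.20602963 -0.12181759 -0.11981843]
along extents [0.01131976 0.15029989 0.23736141]
tab 296 [ 0.53591363 -0.18515848  0.25673915] [-0.25209873 -0.17511332]
hinge [ 0.67857531 -0.1783302 ] X [0.99862904 0.05234542] Y [-0.05234542  0.99862904]
tab at 0.8599972169972602 [ 0.54194135 -0.18549218] 0.25118664024531634
tab at 0.6 [ 0.50258556 -0.1875551 ] 0.21025938659279017
tab at 0.4 [ 0.48025057 -0.18872584] 0.17265110491761756
tab at 0.2 [ 0.46582216 -0.18948214] 0.13134911606684835
tab at 0 [ 0.45987555 -0.18979384] 0.088
bar 272 [0.57612014 0.24543423 0.12672181] [0.32801632 0.94467206] [0.57708187 0.24603076]
```

Request:
{"method": "move_arm", "body": {"moves": "30 20 20 0;60 44 40 0;90 68 60 0;120 92 80 0;150 116 80 0;180 140 80 0;210 164 80 0;240 188 80 0", "gripper": 1}}

```text
time: 0.77
tcp_pos: [0.3886, -0.3142, 0.3112]
tool_rot: [-3.11, -0.446, 0.0]
ft_force: [0.7, -0.8, -0.3]
gripper_width: -0.002
```

Request:
{"method": "move_arm", "body": {"moves": "25 20 0 0;50 41 0 0;75 62 0 0;100 83 0 0;125 104 0 0;145 122 0 0;155 130 0 0;155 130 0 0"}}

```text
time: 1.43
tcp_pos: [0.5441, -0.184, 0.3102]
tool_rot: [-3.108, -0.451, 0.001]
ft_force: [0.6, -0.2, -0.2]
gripper_width: 0.0
```

Request:
{"method": "move_arm", "body": {"moves": "0 0 -20 0;0 0 -40 0;-1 0 -56 0;-10 -1 -67 0;-20 -1 -77 0;-28 -1 -86 0;-35 -2 -95 0;-41 -2 -103 0"}}

```text
time: 2.1
tcp_pos: [0.5008, -0.1889, 0.2083]
tool_rot: [3.11, 0.443, 0.002]
ft_force: [2.9, 0.1, 0.5]
gripper_width: 0.002
```

Request:
{"method": "move_arm", "body": {"moves": "-6 0 -8 0;-12 -1 -17 0;-18 -1 -26 0;-22 -1 -36 0;-27 -1 -47 0;-31 -1 -57 0;-34 -2 -67 0;-36 -2 -77 0"}}

```text
time: 2.77
tcp_pos: [0.4642, -0.1909, 0.1313]
tool_rot: [3.11, 0.443, -0.0]
ft_force: [-0.9, 0.4, 1.3]
gripper_width: 0.002
```

Request:
{"method": "move_arm", "body": {"moves": "-2 0 -10 0;-4 -1 -20 0;-5 -1 -28 0;-6 -1 -34 0;-6 -1 -39 0;-6 -1 -43 0;-6 -1 -44 0;-6 -1 -44 0"}}

```text
time: 3.43
tcp_pos: [0.4588, -0.1912, 0.088]
tool_rot: [3.109, 0.445, -0.002]
ft_force: [-3.8, -0.1, 6.6]
gripper_width: 0.002
```

Request:
{"method": "move_arm", "body": {"moves": "0 0 -2 0;0 0 -4 0;0 0 -4 0;0 0 -4 0;0 0 10 0;20 0 50 0;40 0 90 0;60 0 130 0"}}

```text
time: 4.1
tcp_pos: [0.5151, -0.1905, 0.2104]
tool_rot: [-3.109, -0.445, 0.002]
ft_force: [0.5, -0.8, -0.1]
gripper_width: -0.002
```

Request:
{"method": "move_arm", "body": {"moves": "20 0 30 0;40 0 60 0;60 0 70 0;60 0 70 0;60 0 70 0;60 0 70 0;60 0 70 0;60 0 70 0", "gripper": -1}}

```text
time: 4.77
tcp_pos: [0.574, -0.1906, 0.2781]
tool_rot: [-3.109, -0.445, 0.004]
ft_force: [0.0, 0.2, -0.5]
gripper_width: 1.006
```

```bash
python3 - <<'E'
from h import *
import pickle
s=env.state();c=capture("wrist");c["s"]=s;pickle.dump(c,open("w1.pkl","wb"));cv2.imwrite("pics/w1.png",c["color"])
print(s["tcp_pos"],s["tool_rot"],c["hand_eye"],c["vfov"],c["cx"],c["cy"])
t=capture("top");pickle.dump(t,open("top2.pkl","wb"));W=cloud(t)
for v in range(165,215,10):print(W[v,365:430:12,2].round(3))
E
```

```text
[ 0.57396975 -0.19064868  0.27805472] [-3.1086984  -0.44519491  0.00381466] [[-4.31519726e-04 -9.46088388e-01 -3.23908283e-01  8.37584051e-02]
 [ 9.99999895e-01 -4.58035215e-04  5.62541320e-06 -1.02436534e-04]
 [-1.53683538e-04 -3.23908246e-01  9.46088487e-01 -1.42423331e-01]
 [ 0.00000000e+00  0.00000000e+00  0.00000000e+00  1.00000000e+00]] 65.70646984690485 314.39535715961335 202.38057964224342
[0.089 0.093 0.395 0.393 0.426 0.453]
[0.088 0.091 0.38  0.356 0.088 0.707]
[0.089 0.086 0.136 0.137 0.091 0.725]
[0.089 0.087 0.14  0.136 0.089 0.75 ]
[0.09  0.091 0.086 0.088 0.089 0.756]
```

View pics/w1.png

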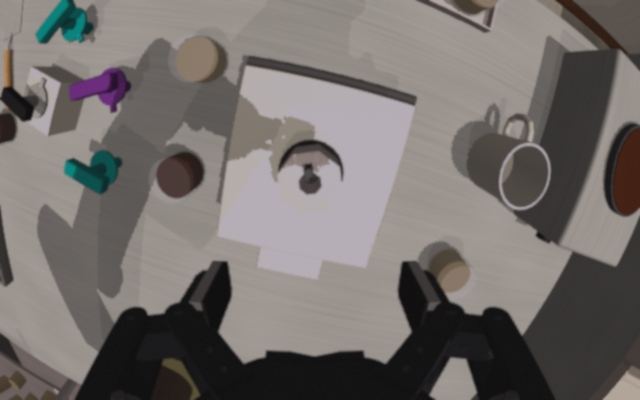

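```bash
cat >> h.py <<'E'
def ortho(c,cx,cy,z,half=.06,res=.00025):
    """overhead picture of plane z from the wrist camera: columns +x world, rows +y world"""
    s=c["s"];T=np.eye(4);T[:3,:3]=Ro.from_rotvec(s["tool_rot"]).as_matrix();T[:3,3]=s["tcp_pos"]
    M=np.linalg.inv(T@c["hand_eye"]);f=200/np.tan(np.radians(c["vfov"])/2)
    g=np.arange(-half,half,res);X,Y=np.meshgrid(cx+g,cy+g)
    P=np.stack([X,Y,np.full_like(X,z)],-1)@M[:3,:3].T+M[:3,3]
    rr=np.hypot(P[...,0],P[...,1]);k=f*np.arctan2(rr,P[...,2])/rr
    return cv2.remap(c["color"],(c["cx"]+k*P[...,0]).astype(np.float32),(c["cy"]+k*P[...,1]).astype(np.float32),cv2.INTER_CUBIC)
E
python3 - <<'E'
from h import *
import pickle
c=pickle.load(open("w1.pkl","rb"))
# predicted hub: hinge - 0.1 X
H=np.array([.6786,-.1783])-.1*np.array([.9986,.0523]);print(H)
o=ortho(c,*H,.136)
cv2.imwrite("pics/o1.png",o)
E
```

```text
[ 0.57874 -0.18353]
```

View pics/o1.png

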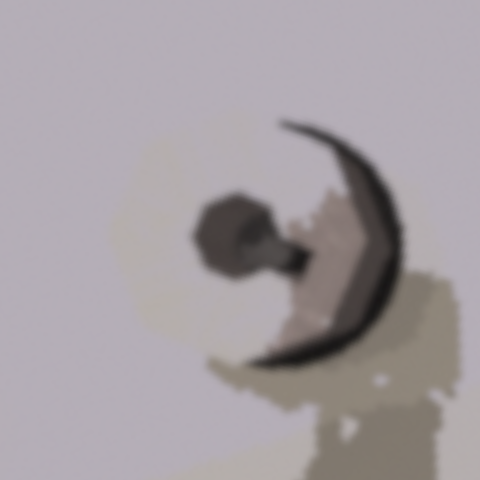

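Request:
{"method": "move_arm", "body": {"moves": "0 0 0 0.12;0 0 0 0.24;0 0 0 0.36;0 0 0 0.48;0 0 0 0.6;0 0 0 0.72;0 0 0 0.84;0 0 0 0.92"}}

```text
time: 5.53
tcp_pos: [0.5749, -0.1909, 0.2789]
tool_rot: [-2.584, -1.786, 0.001]
ft_force: [-0.6, 0.1, -0.5]
gripper_width: 1.0
```

Request:
{"method": "move_arm", "body": {"moves": "1 1 -12 0.12;2 2 -24 0.24;3 3 -36 0.36;4 5 -48 0.48;4 6 -60 0.6;4 6 -72 0.72;4 6 -78 0.78;4 6 -78 0.78"}}

```text
time: 6.2
tcp_pos: [0.5777, -0.1845, 0.1992]
tool_rot: [-1.714, -2.628, 0.002]
ft_force: [-0.3, 0.3, -0.1]
gripper_width: 1.004
```

```bash
python3 - <<'E'
from h import *
import pickle
s=env.state();c=capture("wrist");c["s"]=s;pickle.dump(c,open("w2.pkl","wb"))
R=Ro.from_rotvec(s["tool_rot"]).as_matrix();print(s["time"],s["tcp_pos"],np.arctan2(R[1,1],R[0,1]),s["joint_pos"].round(2))
o=ortho(c,.578,-.185,.136,.035,.0001);cv2.imwrite("pics/o2.png",o)
cv2.imwrite("pics/o2.png",np.hstack([cv2.resize(o,(450,450)),c["color"][::2,::2].copy() if 0 else cv2.copyMakeBorder(cv2.resize(c["color"],(350,219)),0,231,0,0,0)]))
E
```

```text
6.2 [ 0.57773169 -0.18445085  0.19915467] 0.4147017967170855 [-0.31  0.42  0.01  1.17 -0.    0.85]
```

View pics/o2.png

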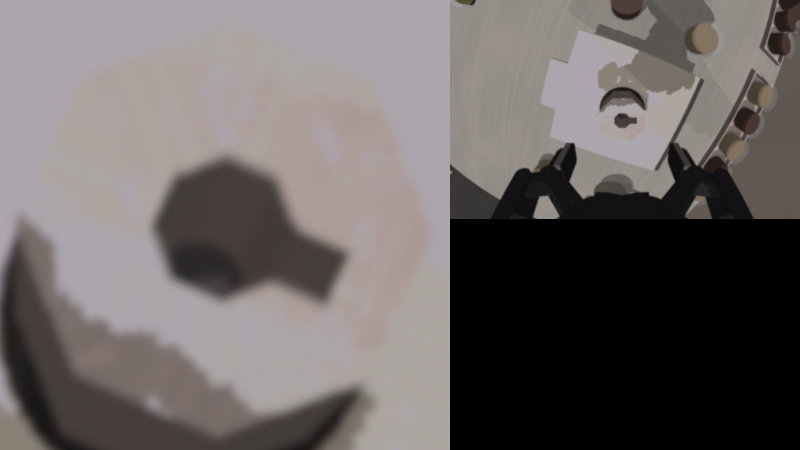

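Request:
{"method": "move_arm", "body": {"moves": "0 20 10 0;0 55 10 -0.06;0 90 10 -0.16;0 125 10 -0.26;0 160 10 -0.36;0 195 10 -0.46;0 230 10 -0.56;0 265 10 -0.66"}}

```text
time: 6.92
tcp_pos: [0.5795, 0.0817, 0.2122]
tool_rot: [2.483, 1.923, 0.002]
ft_force: [0.3, 0.4, 0.0]
gripper_width: 1.001
```

Request:
{"method": "move_arm", "body": {"moves": "0 35 -4 -0.09;0 70 -8 -0.09;0 105 -12 -0.09;0 140 -16 -0.09;0 160 -20 -0.09;-1 165 -20 -0.09;-1 165 -20 -0.09;-1 165 -20 -0.09"}}

```text
time: 7.58
tcp_pos: [0.5785, 0.2447, 0.1916]
tool_rot: [2.562, 1.817, 0.0]
ft_force: [-0.7, -0.3, -1.0]
gripper_width: 1.0
```

```bash
python3 - <<'E'
from h import *
import pickle
s=env.state();c=capture("wrist");c["s"]=s;pickle.dump(c,open("w3.pkl","wb"))
R=Ro.from_rotvec(s["tool_rot"]).as_matrix();print(s["time"],s["tcp_pos"],np.arctan2(R[1,1],R[0,1]),s["joint_pos"].round(2))
x,y=s["tcp_pos"][:2];x,y=round(x,3),round(y,3);print(x,y)
o=[ortho(c,x,y,z,.055,.00028) for z in(.126,.076)]
cv2.imwrite("pics/o3.png",np.hstack(o))
E
```

```text
7.5833 [0.57848019 0.24466365 0.1916445 ] -0.3366905685239861 [ 0.4   0.45  0.05  1.17 -0.    2.31]
0.578 0.245
```

View pics/o3.png

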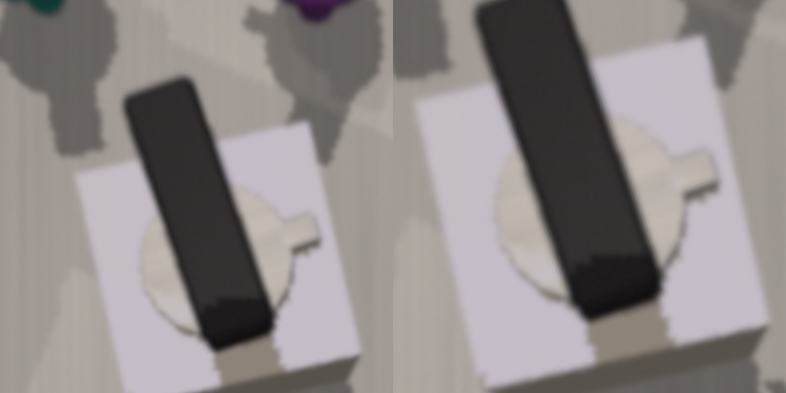

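Request:
{"method": "move_arm", "body": {"moves": "0 3 -15 0.01;0 3 -30 0.01;0 3 -45 0.01;0 3 -60 0.01;0 3 -75 0.01;0 3 -88 0.01;0 3 -97 0.01;0 3 -97 0.01"}}

```text
time: 8.3
tcp_pos: [0.5773, 0.2461, 0.0925]
tool_rot: [-2.554, -1.828, 0.005]
ft_force: [-0.3, -0.1, 0.4]
gripper_width: 0.999
```

Request:
{"method": "move_arm", "body": {"moves": "0 0 0 0;0 0 0 0;0 0 0 0;0 0 0 0;0 0 0 0;0 0 0 0;0 0 0 0;0 0 0 0", "gripper": 1, "force": 80}}

```text
time: 8.97
tcp_pos: [0.5789, 0.2484, 0.0949]
tool_rot: [2.552, 1.831, 0.002]
ft_force: [-1.3, -0.5, 4.8]
gripper_width: 0.25
```

Request:
{"method": "move_arm", "body": {"moves": "0 0 10 0;0 0 30 0;0 0 55 0;0 0 80 0;0 0 105 0;0 0 130 0;0 0 150 0;0 0 150 0"}}

```text
time: 9.63
tcp_pos: [0.5802, 0.249, 0.2487]
tool_rot: [2.551, 1.831, 0.011]
ft_force: [1.5, 0.1, -2.5]
gripper_width: 0.245
```

```bash
python3 - <<'E'
from h import *
import pickle
s=env.state();c=capture("wrist");c["s"]=s;pickle.dump(c,open("w4.pkl","wb"))
R=Ro.from_rotvec(s["tool_rot"]).as_matrix();yw=np.arctan2(R[1,1],R[0,1]);print(s["time"],s["tcp_pos"],yw,s["ft_force"],s["gripper_width"])
x,y,z=s["tcp_pos"]
o=[ortho(c,x,y,z-k,.055,.00028) for k in(-.03,.021)]
cv2.imwrite("pics/o4.png",np.hstack(o))
E
```

```text
9.6333 [0.58023916 0.2490101  0.24870703] -0.3259215443800239 [ 1.52942841  0.08465849 -2.46577534] 0.24491753703486555
```

View pics/o4.png

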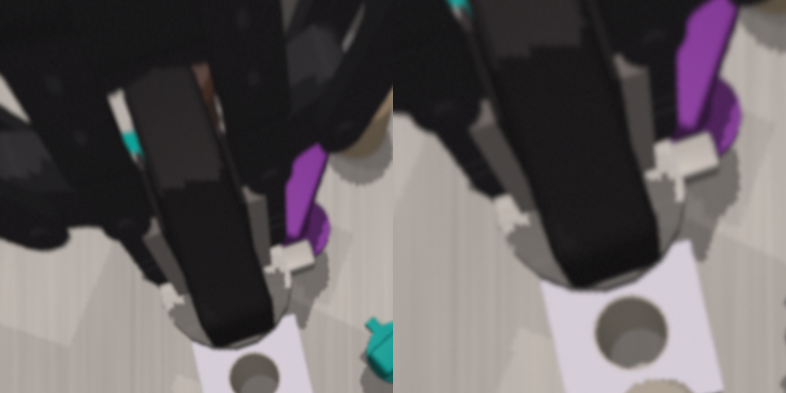

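Request:
{"method": "move_arm", "body": {"moves": "0 -20 0 0.05;0 -55 0 0.15;0 -90 0 0.25;0 -125 0 0.35;0 -160 0 0.45;0 -195 0 0.55;0 -230 0 0.65;0 -265 0 0.735"}}

```text
time: 10.35
tcp_pos: [0.5766, -0.0184, 0.2415]
tool_rot: [-1.716, -2.627, 0.004]
ft_force: [-0.1, 0.2, -1.9]
gripper_width: 0.242
```

Request:
{"method": "move_arm", "body": {"moves": "0 -35 0 0;0 -70 0 0;0 -105 0 0;0 -135 0 0;0 -155 0 0;0 -165 0 0;0 -168 0 0;0 -168 0 0"}}

```text
time: 11.02
tcp_pos: [0.5777, -0.1846, 0.2426]
tool_rot: [-1.723, -2.623, 0.0]
ft_force: [-0.0, 0.4, -2.4]
gripper_width: 0.246
```

Request:
{"method": "move_arm", "body": {"moves": "0 0 -10 0;0 0 -20 0;0 0 -28 0;0 0 -34 0;0 0 -36 0;0 0 -36 0;0 0 -36 0;0 0 -36 0"}}

```text
time: 11.68
tcp_pos: [0.5788, -0.1849, 0.2086]
tool_rot: [1.723, 2.626, 0.0]
ft_force: [-0.4, 1.0, -2.6]
gripper_width: 0.244
```

Request:
{"method": "move_arm", "body": {"moves": "0 0 -2 0;0 0 -4 0;0 0 -6 0;0 0 -8 0;0 0 -10 0;0 0 -11 0;0 0 -12 0;0 0 -12 0"}}

```text
time: 12.35
tcp_pos: [0.5782, -0.1848, 0.1958]
tool_rot: [-1.724, -2.626, 0.0]
ft_force: [0.5, 0.1, -3.1]
gripper_width: 0.24
```

Request:
{"method": "move_arm", "body": {"moves": "0 0 -1 0;0 0 -2 0;0 0 -4 0;0 0 -6 0;0 0 -8 0;0 0 -10 0;0 0 -11 0;0 0 -11 0"}}

```text
time: 13.02
tcp_pos: [0.5782, -0.1848, 0.1847]
tool_rot: [-1.724, -2.626, 0.0]
ft_force: [-0.5, 0.7, -3.7]
gripper_width: 0.245
```

Request:
{"method": "move_arm", "body": {"moves": "0 0 -1 0;0 0 -3 0;0 0 -5 0;0 0 -7 0;0 0 -8 0;0 0 -9 0;0 0 -10 0;0 0 -10 0"}}

```text
time: 13.68
tcp_pos: [0.5784, -0.1848, 0.175]
tool_rot: [-1.724, -2.626, -0.0]
ft_force: [0.7, 0.8, -3.0]
gripper_width: 0.243
```

Request:
{"method": "move_arm", "body": {"moves": "0 0 -2 0;0 0 -4 0;0 0 -6 0;0 0 -8 0;0 0 -9 0;0 0 -10 0;0 0 -11 0;0 0 -11 0"}}

```text
time: 14.35
tcp_pos: [0.5785, -0.1848, 0.165]
tool_rot: [1.723, 2.626, 0.0]
ft_force: [-3.1, 1.9, 5.3]
gripper_width: 0.244
```

Request:
{"method": "move_arm", "body": {"moves": "0 0 -1 0;0 0 -1 0;0 0 -2 0;0 0 -2 0;0 0 -3 0;0 0 -3 0;0 0 -3 0;0 0 -3 0"}}

```text
time: 15.02
tcp_pos: [0.5785, -0.1848, 0.1624]
tool_rot: [1.723, 2.625, 0.001]
ft_force: [-2.8, 2.6, 7.2]
gripper_width: 0.245
```

Request:
{"method": "move_arm", "body": {"moves": "0 0 -1 0;0 0 -1 0;0 0 -1 0;0 0 -2 0;0 0 -2 0;0 0 -2 0;0 0 -2 0;0 0 -2 0"}}

```text
time: 15.68
tcp_pos: [0.5786, -0.1848, 0.1609]
tool_rot: [1.723, 2.625, 0.001]
ft_force: [-4.2, 2.2, 10.6]
gripper_width: 0.245
```

Request:
{"method": "move_arm", "body": {"moves": "0 0 0 0;0 0 -1 0;0 0 -1 0;0 0 -1 0;0 0 -1 0;0 0 -1 0;0 0 -1 0;0 0 -1 0"}}

```text
time: 16.35
tcp_pos: [0.5786, -0.1849, 0.1608]
tool_rot: [1.723, 2.624, 0.001]
ft_force: [-5.9, 2.9, 14.7]
gripper_width: 0.249
```

Request:
{"method": "move_arm", "body": {"moves": "-1 0 0 0;-1 0 -1 0;-1 0 -1 0;-1 0 -1 0;-1 0 -1 0;-1 0 -1 0;-1 0 -1 0;-1 0 -1 0"}}

```text
time: 17.02
tcp_pos: [0.5785, -0.1849, 0.1608]
tool_rot: [1.721, 2.623, 0.003]
ft_force: [-5.0, 2.8, 18.1]
gripper_width: 0.245
```

```bash
python3 - <<'E'
from h import *
s=env.state();c=capture("wrist");t=capture("side");print(s["tcp_pos"],s["ft_force"],s["torque"])
T=capture("top");W=cloud(T)
# lid plate height while pressed, left part of lid
A=W[150:240,340:450].reshape(-1,3);d=A[:,:2]-[.578,-.1845]
m=(abs(d[:,0])<.09)&(abs(d[:,1])<.085)&(np.hypot(*d.T)>.06)&(A[:,2]<.12)&(A[:,2]>.06);print("lid z",np.percentile(A[m,2],[5,50,95]),m.sum())
a=cv2.resize(c["color"],(640,400));b=cv2.resize(t["color"][120:270,280:440],(320,300))
w=c["color"][150:350,190:450];
cv2.imwrite("pics/fin.png",np.hstack([cv2.resize(w,(480,370)),cv2.copyMakeBorder(b,0,70,0,0,0)]))
E
```

```text
[ 0.57848325 -0.18487754  0.16079924] [-4.95065645  2.78630771 18.1355497 ] [0.7788054  1.22508788 0.01764196]
lid z [0.08597472 0.08925721 0.09234431] 1358
```

View pics/fin.png

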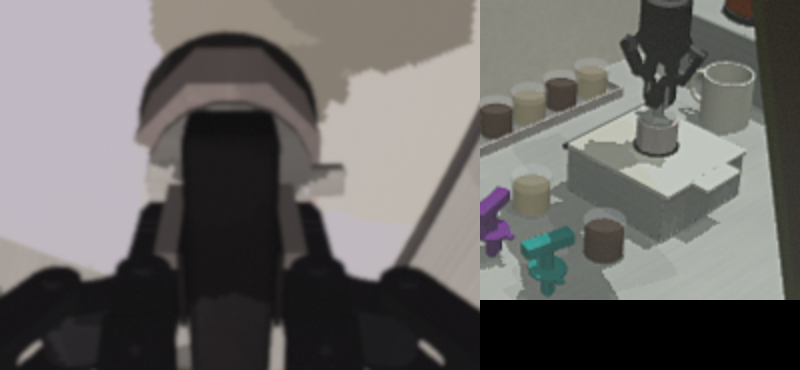

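```bash
python3 -c "
from rig import env
print(env.sign_off())"
```

```text
the job is handed in; nothing more can be done
None
```

I shut the lid, took the shaft from its stand and pushed it into the hub with its key in the keyway. I handed the job in after about 17 s of robot time, with the gripper (80 N) still holding the shaft pressed home.

**Last checks:**
- **Lid:** the plate measured about 89 mm above the table, against 88 mm expected when shut.
- **Shaft home:** the last 2 mm of commanded push raised the upward force from 10.6 to 18.1 N. The tool moved only 0.1 mm and stopped at 0.1608 m, against 0.161 m expected, so the collar is sitting on the hub.
- **Key:** it went into the keyway without resistance, and the final wrist picture shows the collar down on the hub.
- **Other objects:** nothing appeared moved in the final side view. I only looked at it by eye, and that crop did not show the spatula or every jar.

**Remaining disagreement:** a sideways force of about 5 to 6 N remained on the tool, and a 1 mm correction only partly eased it. The hand-in gave no verdict.

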